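# Sort connector parts into the sample trays

### The arm

A 6-joint arm with a two-finger parallel gripper is mounted at the origin on the work surface. World frame = base frame: x ahead of the robot, y to its left, z up, the work surface at z = 0. Lengths are in mm, angles in rad, forces in N, time in s.
With the tool pointing down it reaches from about 400 to 925 mm from the base axis. Payload 12.5 kg.
Tool frame: the origin (TCP) lies on the centre line of the jaws, within the pads' length; the fingertips stand 19 mm ahead of it and the grasp point (between the pads) is the TCP; z points along the fingers, y is the line along which they close (so a half turn about z gives the same grasp; the last joint's range is limited). The gripper opens to 95 mm and grips with 3 to 60 N. Pads are 20 mm wide; open, the fingers measure 119 mm over their backs; the gripper's body (75 mm by 180 mm) begins 59 mm behind the grasp point.
Start: joints at [-1.431, 0.491, 1.559, -0, 1.092, -0.106], TCP at [152.105, -606.225, 233.661] pointing down, gripper open.
Joint ranges: [-3.1, 3.1], [-0.84, 2.19], [0.05, 2.79], [-1.13, 4.28], [0.06, 2.93], [-2.69, 2.69]. Speed limits (rad/s): [2.22, 2.22, 2.79, 3.14, 3.14, 3.14].

### API

Orientations are given as [roll, pitch, yaw] about the fixed x, y, z axes, in that order (R = Rz(yaw) Ry(pitch) Rx(roll)).
In Python, from cell import state, read_camera, job_done gives the robot as it stands.
- The arm moves only by the tool arm_command, never from a script. Its argument "deltas" is a list of rows, each an object of numbers: "dx", "dy", "dz": the shift along the world's x, y, z in m; "yaw": the turn about the world's z in degrees. In form: [{"dx": .., "dy": .., "dz": .., "yaw": ..}, ...]. A call has 1 to 20 rows; each row shifts and turns the commanded pose from where the row before left it; what a row does not reach is not made up. A row lasts 1/10 s, in which the tool goes at most 50 mm and 8.59 degrees, less where a joint would pass 70% of its speed; a pose out of reach is approached as far as the arm can. A call with a gripper value outside its range is refused whole. "gripper" is the finger opening in m, from 0 to 0.0951, set as the call begins (left out, the last holds). The fingers move at their own pace and stop on an object; the grip force is fixed at half the most. Time passes only in rows, so rows that do not move let the fingers close. It gives the time, the measured TCP pose, the force, the opening and the grip force at its end, in the units of the state.
- state(): the state, without advancing time (a new reading comes with each control period).
- read_camera(name): name is "side" or "top"; returns a dict with "color" (420x560x3 uint8, red, green, blue), "range_z" (420x560 float32, mm along the optical axis (not along the pixel's ray), 0 where there is no reading), "fx", "fy", "cx", "cy" (pixels), "extrinsics" (4x4, takes a point from camera to world coordinates). Camera axes: x right, y up, looking along -z (the intrinsics and any distortion apply to the point x, -y, -z); pixel columns grow to the right and rows downward; lengths in mm; the calibration is good to about 2 mm. A picture is of the moment at which its call begins.
- job_done(): hands the job in; it is judged then, once.
The state is a dict: "t": time; "joints": joint angles; "qvel": joint speeds; "tau": joint torques, N m; "eef_pos": TCP position; "tcp_rot": TCP orientation; "ft_force": force on the tool from outside, world axes, zero at the start; "moment": the same for the moment, N m; "opening": opening from 0.0 (shut) to 1.0 (fully open); "grip_force": force on a finger pad.
Only numpy, scipy, OpenCV 4.12 (cv2) and the standard library are available. Lean on these libraries where they do the work, as an engineer would, in place of code of your own. Each camera call takes 0.05 s, during which the arm holds its last target. There are 200 camera calls.

### The job

Sort the five loose connector parts on the green bench into the three black trays: each part goes into the tray whose fixed sample, on the blue ledge at its far end, is of the same kind (round shell, flat hood or terminal strip), large and small of a kind together. Set every part down on the floor of its tray the same way up as it is now, the round shells standing upright and the hoods and the strip lying flat, with nothing resting on another part or on a wall. Leave the bottle and the brush where they are.

Things in the scene. Friction and masses are not known exactly. Their poses are not given: they have to be found in the camera images.
- shell_large_mid (a point): Large round connector shell of bare aluminium, loose, standing upright on the bench: a ribbed ring 42 mm in diameter and 26 mm high at the bottom, a narrower neck 28 mm in diameter above it, 52 mm high in all, with a black bore in the top. Origin: on its axis, half-way up; z up. 100 g or so.
- shell_small_mid (a point): Small round connector shell of bare aluminium, loose, standing upright on the bench: a ribbed ring 32 mm in diameter and 20 mm high at the bottom, a narrower neck 22 mm in diameter above it, 40 mm high in all, with a black bore in the top. Origin: on its axis, half-way up; z up. 60 g or so.
- hood_large_mid (a point): Large connector hood, loose, lying flat on the bench: a flat grey plastic block 54 mm wide (along y, the way to grip it; its two side faces are flat and upright), 28 mm deep (along x) and 20 mm high, with a steel D-shaped mouth sticking out 6 mm at -x and a plastic cable nose sticking out 10 mm at +x. Origin: centre of the block, half-way up; z up. 50 g or so.
- hood_small_mid (a point): Small connector hood, loose, lying flat on the bench: a flat grey plastic block 42 mm wide (along y, the way to grip it; its two side faces are flat and upright), 26 mm deep (along x) and 18 mm high, with a steel D-shaped mouth sticking out 6 mm at -x and a plastic cable nose sticking out 10 mm at +x. Origin: centre of the block, half-way up; z up. 35 g or so.
- terminal_strip_mid (a point): Terminal strip, loose, lying flat on the bench: a white plastic bar 84 mm long (x), 22 mm wide (y) and 20 mm high, with six brass screw heads in a row on top. The lower 14 mm are the full 22 mm wide, the top ridge is 12 mm wide. Grip it across y, low down. Origin: its centre, half-way up; z up. 50 g or so.
- tray_shell: Black tray, fixed: outside 144 (x) by 120 (y) by 24 mm high, walls and floor 4 mm. Beyond its +x wall (far from the robot) a blue ledge, 54 mm deep, 24 mm high, bears a sample that does not come off: a round aluminium connector shell (36 mm diameter, 46 mm high), top 70 mm above the bench. For the round shells. Origin: on the bench under the centre of the tray (without ledge), z up. Trays swap places and turn a little each run.
- tray_hood: Black tray, fixed: outside 144 (x) by 120 (y) by 24 mm high, walls and floor 4 mm. Beyond its +x wall (far from the robot) a blue ledge, 54 mm deep, 24 mm high, bears a sample that does not come off: a flat grey connector hood (48 mm wide, 19 mm high), top 43 mm above the bench. For the hoods. Origin: on the bench under the centre of the tray (without ledge), z up. Trays swap places and turn a little each run.
- tray_strip: Black tray, fixed: outside 144 (x) by 120 (y) by 24 mm high, walls and floor 4 mm. Beyond its +x wall (far from the robot) a blue ledge, 54 mm deep, 24 mm high, bears a sample that does not come off: a white terminal strip lying across the ledge (84 mm long), top 44 mm above the bench. For the terminal strip. Origin: on the bench under the centre of the tray (without ledge), z up. Trays swap places and turn a little each run.
- bottle_mid (a point): Bystander: white plastic bottle with a red cap, 68 mm in diameter, 130 mm high, loose, standing to the left of the work. Origin: on its axis, half-way up. Leave alone.
- brush_mid (a point): Bystander: black bench brush with grey bristles, 130 (x) by 45 (y) mm and 68 mm high with its handle, loose, lying bristles down to the right of the work. Origin: centre of its block, 31 mm above the bench. Leave alone.
Things that resemble listed ones, but are neither listed nor needed, are in the scene too. Leave any orange or yellow look-alike of the part that bears hood_large_mid alone.

How it is judged:
By the outcome, as a careful person would: the job done as asked, in the order asked, and still so for the second after the job is handed in, with the robot touching nothing.
It also fails if it takes over 120 s, if anything falls off the work surface, if the arm or the gripper's body presses on something with over 40 N, if the wrist force passes 120 N, or if a joint passes its speed limit or range.

## Working session

There is one attempt and no reset: what is moved stays moved. The work goes in short steps, Python scripts to look and compute and a tool call to move; the robot and the scene stay as the last step left them, time stands still between calls to the robot, and variables do not carry over. Pictures are saved under pics/ and viewed, at most 14 in all, crops included, and the job is handed in when it is done.

Besides the shell and the picture viewer there is one more tool, called after "Emit:" in YAML: its name, and indented under it one key for each argument. arm_command: Moves the arm, as the interface text tells. Its arguments: {"type":"object","properties":{"deltas":{"type":"array"},"gripper":{"type":"number"}},"required":["deltas"]}

```bash
mkdir -p pics; cat > h.py <<'E'
import numpy as np, cv2
from cell import state, read_camera, job_done
def cam(n):
    c=read_camera(n); return c
def save(c,name,crop=None,s=1):
    im=c["color"][:,:,::-1]
    if crop: r0,r1,c0,c1=crop; im=im[r0:r1,c0:c1]
    if s!=1: im=cv2.resize(im,None,fx=s,fy=s,interpolation=cv2.INTER_CUBIC)
    cv2.imwrite("pics/"+name+".png",im)
def ray(c,u,v,z):
    E=c["extrinsics"]; d=E[:3,:3]@np.array([(u-c["cx"])/c["fx"],-(v-c["cy"])/c["fy"],-1]); o=E[:3,3]
    return o+d*(z-o[2])/d[2]
def cloud(c):
    h,w=c["range_z"].shape; u,v=np.meshgrid(np.arange(w),np.arange(h)); Z=c["range_z"].astype(float)
    P=np.stack([(u-c["cx"])/c["fx"]*Z,-(v-c["cy"])/c["fy"]*Z,-Z],-1)
    E=c["extrinsics"]; W=P@E[:3,:3].T+E[:3,3]; W[Z<=0]=np.nan; return W
E
python3 - <<'E'
from h import *
for n in("top","side"):
    c=cam(n); save(c,n+"0",s=1.42); print(n,c["fx"],c["cx"],c["cy"],c["extrinsics"].round(2).tolist(),[k for k in c])
print(state())
E
```

```text
top 424.1376430369883 283.91838317124933 205.02052777265465 [[0.0, 0.99, -0.11, 398.58], [-1.0, 0.01, 0.02, -3.36], [0.02, 0.11, 0.99, 1062.66], [0.0, 0.0, 0.0, 1.0]] ['color', 'range_z', 'fx', 'fy', 'cx', 'cy', 'extrinsics']
side 469.9745573074652 284.80553482456213 215.4944569833953 [[-0.89, 0.24, -0.38, 71.49], [-0.45, -0.45, 0.77, 843.3], [0.01, 0.86, 0.51, 614.31], [0.0, 0.0, 0.0, 1.0]] ['color', 'range_z', 'fx', 'fy', 'cx', 'cy', 'extrinsics']
{'t': 0.1, 'joints': array([-1.43059862e+00,  4.91488966e-01,  1.55938569e+00, -1.54440274e-06,
        1.09170660e+00, -1.05601147e-01]), 'qvel': array([-0.00049726, -0.00111816, -0.0024673 ,  0.00100865,  0.00038493,
       -0.00058649]), 'tau': array([ 1.26401665e-03, -6.13623905e+01, -2.58606094e+01,  6.93457690e-02,
        4.70293534e-02, -4.11162466e-05]), 'eef_pos': array([ 152.07539354, -606.01338685,  233.12755369]), 'tcp_rot': array([-3.14060941e+00, -1.02841750e-04,  2.45799518e-01]), 'ft_force': array([-0.16336281, -1.02309115, -0.28343487]), 'moment': array([-0.03201728, -0.020897  , -0.05986866]), 'grip_force': 0.0, 'opening': 0.9982510761480051}
```

View pics/top0.png

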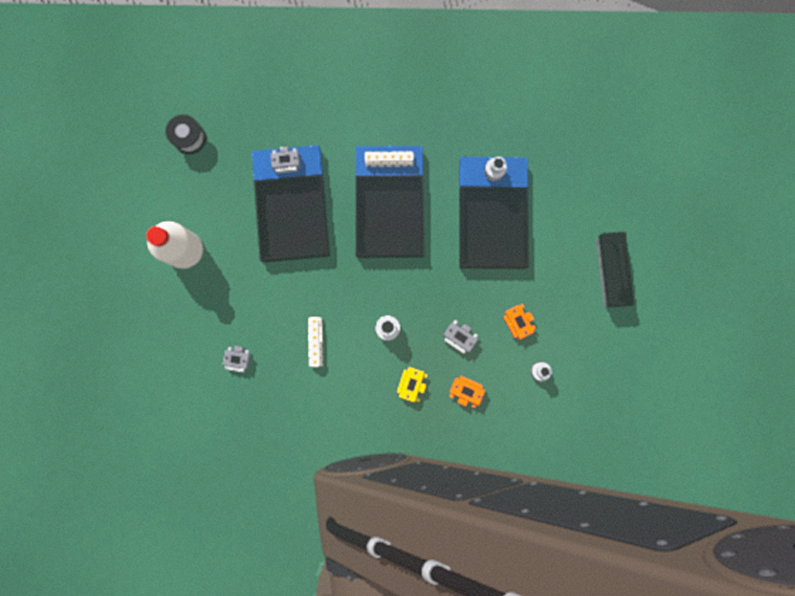

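View pics/side0.png

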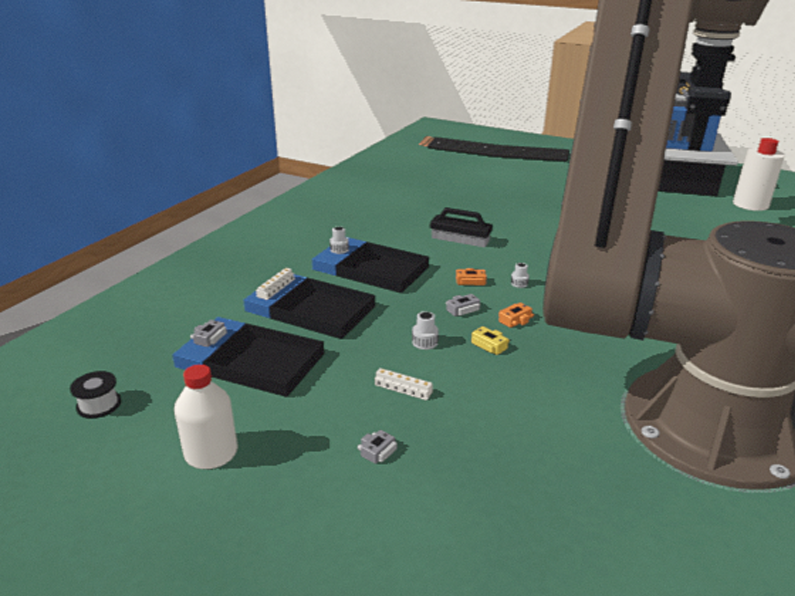

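The top view (scale 1.42) shows the small hood at (236,359), strip at (316,342), large shell at (388,327), large hood at (461,336) and small shell at (542,372). The trays, left to right, are hood (291,205), strip (390,205) and shell (495,215). The orange and yellow decoys are near the large hood. The side view agrees.

```bash
python3 - <<'E'
from h import *
c=cam("top"); W=cloud(c); Z=W[...,2]; col=c["color"].astype(int)
hsv=cv2.cvtColor(c["color"],cv2.COLOR_RGB2HSV).astype(int)
print("bench z",np.nanmedian(Z[260:300,50:150]))
S=1.42
objs=dict(hoodA=(236,359,18),strip=(316,342,28),shellL=(388,327,15),hoodB=(461,336,21),shellS=(542,372,13),or1=(520,322,22),or2=(467,391,22),yel=(412,385,20))
for n,(u,v,r) in objs.items():
    u/=S;v/=S;r/=S
    m=np.zeros(Z.shape,bool); m[int(v-r):int(v+r)+1,int(u-r):int(u+r)+1]=1
    if n in("or1","or2","yel"): f=m&(hsv[...,1]>150)&(hsv[...,0]<35)
    else: f=m&(hsv[...,1]<60)&(hsv[...,2]>75)
    k=f.astype(np.uint8); nl,l,st,_=cv2.connectedComponentsWithStats(k); f=l==1+np.argmax(st[1:,4])
    zt=np.nanpercentile(Z[f],90)
    P=W[f]; P=P[np.isfinite(P[:,0])]
    vv,uu=np.nonzero(f)
    h={"shellL":52,"shellS":40,"strip":20}.get(n,19)
    Q=np.array([ray(c,a,b,h)[:2] for a,b in zip(uu,vv)]).astype(np.float32)
    print(n,f.sum(),"z90",zt.round(1),"cloudmean",P.mean(0).round(1),"raymean",Q.mean(0).round(1),"rect",[np.round(x,1) for x in cv2.minAreaRect(Q)])
    if n[:5]=="shell":
        T=P[P[:,2]>zt-6]; print("  top ctr",T.mean(0).round(1), cv2.minEnclosingCircle(T[:,:2].astype(np.float32)))
# trays: blue ledge + black
for n,(u,v) in dict(hood=(291,205),strip=(390,205),shell=(495,215)).items():
    u/=S;v/=S
    m=np.zeros(Z.shape,bool); m[int(v-80/S):int(v+65/S),int(u-45/S):int(u+45/S)]=1
    b=m&(hsv[...,2]<60)
    nl,l,st,_=cv2.connectedComponentsWithStats(b.astype(np.uint8)); f=l==1+np.argmax(st[1:,4])
    P=W[f]
    vv,uu=np.nonzero(f); Q=np.array([ray(c,a,d,24)[:2] for a,d in zip(uu,vv)]).astype(np.float32)
    F=P[P[:,2]<12]; 
    bl=m&(hsv[...,0]>105)&(hsv[...,0]<125)&(hsv[...,1]>150); B=W[bl]; B=B[(B[:,2]>18)&(B[:,2]<30)]
    print(n,"black rect",[np.round(x,1) for x in cv2.minAreaRect(Q)],"floor",[np.round(x,1) for x in cv2.minAreaRect(F[:,:2].astype(np.float32))],"blue",[np.round(x,1) for x in cv2.minAreaRect(B[:,:2].astype(np.float32))])
big=cv2.resize(c["color"][200:300,140:400,::-1],None,fx=3,fy=3,interpolation=cv2.INTER_CUBIC); cv2.imwrite("pics/parts.png",big)
E
```

```text
bench z -2.4457304772233783
hoodA 286 z90 17.2 cloudmean [393.9 267.7  12.1] raymean [394.  265.9] rect [array([394.8, 266. ]), array([45.9, 43.7]), np.float64(76.4)]
strip 364 z90 19.1 cloudmean [423.9 132.1  11.7] raymean [423.7 131.1] rect [array([424., 131.]), array([85.6, 24.5]), np.float64(1.2)]
shellL 238 z90 51.3 cloudmean [447.8   7.   28.6] raymean [446.8   6.8] rect [array([447.3,   6.3]), array([42.1, 42. ]), np.float64(45.4)]
  top ctr [446.8   8.9  50. ] ((447.34130859375, 8.330524444580078), 13.7877197265625)
hoodB 365 z90 19.7 cloudmean [ 433.1 -119.1   13.8] raymean [ 432.9 -118.5] rect [array([ 433.9, -119.1]), array([57.1, 47.3]), np.float64(56.2)]
shellS 161 z90 38.9 cloudmean [ 375.2 -256.4   21.3] raymean [ 375.6 -251.9] rect [array([ 375.9, -252.8]), array([33.8, 33.6]), np.float64(26.0)]
  top ctr [ 373.6 -257.2   37.9] ((374.02880859375, -258.0511779785156), 11.35740852355957)
or1 303 z90 19.9 cloudmean [ 460.2 -222.    15. ] raymean [ 459.9 -221.1] rect [array([ 461.2, -223. ]), array([54.8, 44.7]), np.float64(26.0)]
or2 313 z90 19.8 cloudmean [ 340.3 -129.6
[... 208 characters left out ...]
43.9, 54.3]), np.float64(71.7)]
hood black rect [array([640.9, 179. ]), array([142.5, 112.3]), np.float64(6.4)] floor [array([643.6, 182.1]), array([133.7, 110.5]), np.float64(5.5)] blue [array([740.1, 188.6]), array([ 53.3, 117.5]), np.float64(5.3)]
strip black rect [array([647.5,  41. ]), array([ 50.3, 135.7]), np.float64(85.7)] floor [array([649.6,  36.1]), array([129.9,  51.5]), np.float64(0.7)] blue [array([746. ,   7.3]), array([ 53.5, 114.4]), np.float64(1.3)]
shell black rect [array([ 629.7, -175.8]), array([112.8, 136.8]), np.float64(89.0)] floor [array([ 631.3, -180.9]), array([108.5, 131.5]), np.float64(89.9)] blue [array([ 726.4, -178.6]), array([117.8,  53.9]), np.float64(89.8)]
```

View pics/parts.png

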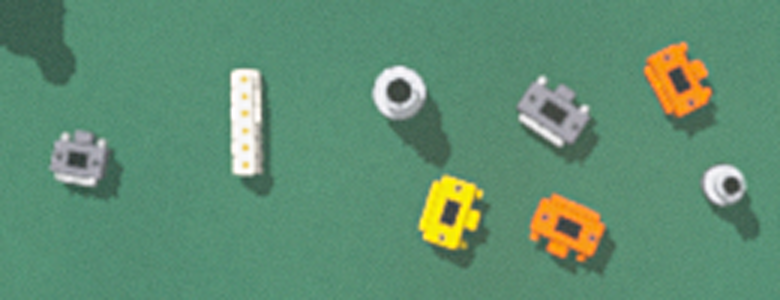

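Zoomed view: the left grey hood at crop (78,160) is the small one, with yaw about -10°. The grey one at (553,112) is the large one, with yaw about -34°. I measured the trays from the blue ledges. I'll start with the small shell.

Emit:
arm_command:
  deltas:
    - {"dx":0.0185,"dy":0.0291,"dz":-0.007,"yaw":-1.17}
    - {"dx":0.0185,"dy":0.0291,"dz":-0.007,"yaw":-1.17}
    - {"dx":0.0185,"dy":0.0291,"dz":-0.007,"yaw":-1.17}
    - {"dx":0.0185,"dy":0.0291,"dz":-0.007,"yaw":-1.17}
    - {"dx":0.0185,"dy":0.0291,"dz":-0.007,"yaw":-1.17}
    - {"dx":0.0185,"dy":0.0291,"dz":-0.007,"yaw":-1.17}
    - {"dx":0.0185,"dy":0.0291,"dz":-0.007,"yaw":-1.17}
    - {"dx":0.0185,"dy":0.0291,"dz":-0.007,"yaw":-1.17}
    - {"dx":0.0185,"dy":0.0291,"dz":-0.007,"yaw":-1.17}
    - {"dx":0.0185,"dy":0.0291,"dz":-0.007,"yaw":-1.17}
    - {"dx":0.0185,"dy":0.0291,"dz":-0.007,"yaw":-1.17}
    - {"dx":0.0185,"dy":0.0291,"dz":-0.007,"yaw":-1.17}
    - {}
    - {}
    - {}
  gripper: 0.065

```text
$.deltas[12]: bad value
```

Emit:
arm_command:
  deltas:
    - {"dx":0.0185,"dy":0.0291,"dz":-0.007,"yaw":-1.17}
    - {"dx":0.0185,"dy":0.0291,"dz":-0.007,"yaw":-1.17}
    - {"dx":0.0185,"dy":0.0291,"dz":-0.007,"yaw":-1.17}
    - {"dx":0.0185,"dy":0.0291,"dz":-0.007,"yaw":-1.17}
    - {"dx":0.0185,"dy":0.0291,"dz":-0.007,"yaw":-1.17}
    - {"dx":0.0185,"dy":0.0291,"dz":-0.007,"yaw":-1.17}
    - {"dx":0.0185,"dy":0.0291,"dz":-0.007,"yaw":-1.17}
    - {"dx":0.0185,"dy":0.0291,"dz":-0.007,"yaw":-1.17}
    - {"dx":0.0185,"dy":0.0291,"dz":-0.007,"yaw":-1.17}
    - {"dx":0.0185,"dy":0.0291,"dz":-0.007,"yaw":-1.17}
    - {"dx":0.0185,"dy":0.0291,"dz":-0.007,"yaw":-1.17}
    - {"dx":0.0185,"dy":0.0291,"dz":-0.007,"yaw":-1.17}
    - {"dz":0}
    - {"dz":0}
    - {"dz":0}
  gripper: 0.065

```text
$.deltas[12]: bad value
```

Emit:
arm_command:
  deltas:
    - {"dx":0.0185,"dy":0.0291,"dz":-0.007,"yaw":-1.17}
    - {"dx":0.0185,"dy":0.0291,"dz":-0.007,"yaw":-1.17}
    - {"dx":0.0185,"dy":0.0291,"dz":-0.007,"yaw":-1.17}
    - {"dx":0.0185,"dy":0.0291,"dz":-0.007,"yaw":-1.17}
    - {"dx":0.0185,"dy":0.0291,"dz":-0.007,"yaw":-1.17}
    - {"dx":0.0185,"dy":0.0291,"dz":-0.007,"yaw":-1.17}
    - {"dx":0.0185,"dy":0.0291,"dz":-0.007,"yaw":-1.17}
    - {"dx":0.0185,"dy":0.0291,"dz":-0.007,"yaw":-1.17}
    - {"dx":0.0185,"dy":0.0291,"dz":-0.007,"yaw":-1.17}
    - {"dx":0.0185,"dy":0.0291,"dz":-0.007,"yaw":-1.17}
    - {"dx":0.0185,"dy":0.0291,"dz":-0.007,"yaw":-1.17}
    - {"dx":0.0185,"dy":0.0291,"dz":-0.007,"yaw":-1.17}
    - {"dx":0,"dy":0,"dz":0,"yaw":0}
    - {"dx":0,"dy":0,"dz":0,"yaw":0}
    - {"dx":0,"dy":0,"dz":0,"yaw":0}
  gripper: 0.065

```text
t: 1.65
eef_pos: [373.9, -257.7, 149.8]
tcp_rot: [3.141, -0.0, 0.001]
ft_force: [-0.6, -0.1, -0.2]
opening: 0.684
grip_force: 0.0
```

```bash
python3 - <<'E'
from h import *
c=cam("side"); save(c,"side1",(120,340,220,440),2.7)
W=cloud(c); hsv=cv2.cvtColor(c["color"],cv2.COLOR_RGB2HSV).astype(int)
print(np.nanmedian(W[350:400,250:350,2]))
for n,x,y,r,zl in (("shellS",374,-257,22,(24,45)),("shellL",447,8,26,(32,56)),("shellLring",447,8,26,(6,20)),("hoodA",394,266,36,(13,24)),("hoodB",434,-119,40,(13,24)),("strip",424,131,50,(15,25))):
    m=(np.hypot(W[...,0]-x,W[...,1]-y)<r)&(W[...,2]>zl[0])&(W[...,2]<zl[1])&(hsv[...,1]<70)
    P=W[m]; 
    if len(P)<5: print(n,len(P)); continue
    print(n,len(P),P.mean(0).round(1),P.min(0).round(0),P.max(0).round(0),[np.round(q,1) for q in cv2.minAreaRect(P[:,:2].astype(np.float32))])
E
```

```text
-1.0202815205504976
shellS 63 [ 372.5 -252.7   34.3] [ 363. -265.   24.] [ 384. -244.   41.] [array([ 373.1, -254.8]), array([20.6, 21.2]), np.float64(81.9)]
shellL 142 [444.7  15.   45.5] [433.  -5.  33.] [460.  26.  53.] [array([446.4,  10. ]), array([26.8, 30.5]), np.float64(8.9)]
shellLring 96 [441.2  22.8  13.3] [425.  -4.   6.] [465.  32.  20.] [array([441. ,  18.1]), array([42.8, 23.2]), np.float64(34.6)]
hoodA 292 [391.  272.6  16.3] [371. 247.  13.] [414. 293.  20.] [array([393.3, 270.1]), array([43.6, 41.3]), np.float64(80.8)]
hoodB 180 [ 430.5 -113.4   17.7] [ 406. -143.   13.] [458. -87.  22.] [array([ 433.1, -116.7]), array([56.5, 43.8]), np.float64(58.7)]
strip 177 [422.  137.1  18.3] [381. 127.  15.] [466. 149.  21.] [array([423.2, 137.6]), array([84.6, 19.6]), np.float64(3.3)]
```

View pics/side1.png

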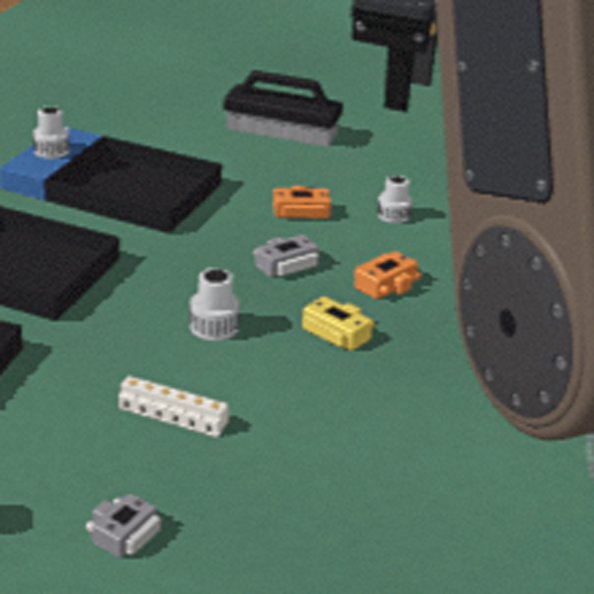

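Side view shows the gripper at crop (400,60), over the small shell at (397,200), and the path is clear. Positions agree to about 3 mm.

Emit:
arm_command:
  deltas:
    - {"dx":0,"dy":0.0015,"dz":-0.03,"yaw":0}
    - {"dx":0,"dy":0,"dz":-0.03,"yaw":0}
    - {"dx":0,"dy":0,"dz":-0.03,"yaw":0}
    - {"dx":0,"dy":0,"dz":-0.02,"yaw":0}
    - {"dx":0,"dy":0,"dz":-0.01,"yaw":0}
    - {"dx":0,"dy":0,"dz":-0.0065,"yaw":0}
    - {"dx":0,"dy":0,"dz":0,"yaw":0}
    - {"dx":0,"dy":0,"dz":0,"yaw":0}

```text
t: 2.5
eef_pos: [374.3, -255.9, 23.8]
tcp_rot: [3.141, -0.001, 0.001]
ft_force: [0.5, -0.7, 1.2]
opening: 0.682
grip_force: 0.0
```

Emit:
arm_command:
  deltas:
    - {"dx":0,"dy":0,"dz":0,"yaw":0}
    - {"dx":0,"dy":0,"dz":0,"yaw":0}
    - {"dx":0,"dy":0,"dz":0,"yaw":0}
    - {"dx":0,"dy":0,"dz":0,"yaw":0}
    - {"dx":0,"dy":0,"dz":0,"yaw":0}
    - {"dx":0,"dy":0,"dz":0,"yaw":0}
    - {"dx":0,"dy":0,"dz":0,"yaw":0}
    - {"dx":0,"dy":0,"dz":0,"yaw":0}
  gripper: 0.02

```text
t: 3.3
eef_pos: [374.2, -255.7, 23.3]
tcp_rot: [3.141, -0.0, 0.001]
ft_force: [0.2, -0.4, 4.0]
opening: 0.331
grip_force: 30.0
```

Emit:
arm_command:
  deltas:
    - {"dx":0,"dy":0,"dz":0.02,"yaw":0}
    - {"dx":0,"dy":0,"dz":0.04,"yaw":0}
    - {"dx":0,"dy":0,"dz":0.037,"yaw":0}
    - {"dx":0.0286,"dy":0.0078,"dz":0,"yaw":0}
    - {"dx":0.0286,"dy":0.0078,"dz":0,"yaw":0}
    - {"dx":0.0286,"dy":0.0078,"dz":0,"yaw":0}
    - {"dx":0.0286,"dy":0.0078,"dz":0,"yaw":0}
    - {"dx":0.0286,"dy":0.0078,"dz":0,"yaw":0}
    - {"dx":0.0286,"dy":0.0078,"dz":0,"yaw":0}
    - {"dx":0.0286,"dy":0.0078,"dz":0,"yaw":0}
    - {"dx":0.0286,"dy":0.0078,"dz":0,"yaw":0}
    - {"dx":0.0286,"dy":0.0078,"dz":0,"yaw":0}
    - {"dx":0.0286,"dy":0.0078,"dz":0,"yaw":0}
    - {"dx":0,"dy":0,"dz":0,"yaw":0}
    - {"dx":0,"dy":0,"dz":0,"yaw":0}

```text
t: 4.8
eef_pos: [659.6, -177.0, 119.2]
tcp_rot: [-3.141, 0.002, 0.002]
ft_force: [-0.1, -0.1, -1.4]
opening: 0.332
grip_force: 30.0
```

Emit:
arm_command:
  deltas:
    - {"dx":0,"dy":0,"dz":-0.03,"yaw":0}
    - {"dx":0,"dy":0,"dz":-0.03,"yaw":0}
    - {"dx":0,"dy":0,"dz":-0.02,"yaw":0}
    - {"dx":0,"dy":0,"dz":-0.006,"yaw":0}
    - {"dx":0,"dy":0,"dz":-0.003,"yaw":0}
    - {"dx":0,"dy":0,"dz":-0.002,"yaw":0}
    - {"dx":0,"dy":0,"dz":0,"yaw":0}
    - {"dx":0,"dy":0,"dz":0,"yaw":0}
    - {"dx":0,"dy":0,"dz":0,"yaw":0}

```text
t: 5.7
eef_pos: [660.4, -177.6, 29.9]
tcp_rot: [3.141, -0.001, 0.001]
ft_force: [-0.1, 0.2, -0.9]
opening: 0.331
grip_force: 30.0
```

Emit:
arm_command:
  deltas:
    - {"dx":0,"dy":0,"dz":-0.001,"yaw":0}
    - {"dx":0,"dy":0,"dz":-0.001,"yaw":0}
    - {"dx":0,"dy":0,"dz":0,"yaw":0}
    - {"dx":0,"dy":0,"dz":0,"yaw":0}

```text
t: 6.1
eef_pos: [660.2, -177.5, 27.4]
tcp_rot: [3.141, -0.0, 0.001]
ft_force: [-1.3, 1.0, 2.8]
opening: 0.33
grip_force: 30.0
```

Emit:
arm_command:
  deltas:
    - {"dx":0,"dy":0,"dz":0,"yaw":0}
    - {"dx":0,"dy":0,"dz":0,"yaw":0}
    - {"dx":0,"dy":0,"dz":0,"yaw":0}
    - {"dx":0,"dy":0,"dz":0,"yaw":0}
    - {"dx":0,"dy":0,"dz":0,"yaw":0}
    - {"dx":0,"dy":0,"dz":0,"yaw":0}
  gripper: 0.06

```text
t: 6.7
eef_pos: [660.1, -177.5, 27.1]
tcp_rot: [3.142, 0.0, 0.001]
ft_force: [0.3, 0.4, -0.3]
opening: 0.629
grip_force: 0.0
```

Emit:
arm_command:
  deltas:
    - {"dx":0,"dy":0,"dz":0.03,"yaw":0}
    - {"dx":0,"dy":0,"dz":0.043,"yaw":0}
    - {"dx":0,"dy":0,"dz":0.05,"yaw":0}
    - {"dx":-0.0266,"dy":0.0233,"dz":0,"yaw":0}
    - {"dx":-0.0266,"dy":0.0233,"dz":0,"yaw":0}
    - {"dx":-0.0266,"dy":0.0233,"dz":0,"yaw":0}
    - {"dx":-0.0266,"dy":0.0233,"dz":0,"yaw":0}
    - {"dx":-0.0266,"dy":0.0233,"dz":0,"yaw":0}
    - {"dx":-0.0266,"dy":0.0233,"dz":0,"yaw":0}
    - {"dx":-0.0266,"dy":0.0233,"dz":0,"yaw":0}
    - {"dx":-0.0266,"dy":0.0233,"dz":0,"yaw":0}
    - {"dx":0,"dy":0,"dz":0,"yaw":0}
    - {"dx":0,"dy":0,"dz":0,"yaw":0}

```text
t: 8.0
eef_pos: [447.6, 9.1, 150.6]
tcp_rot: [3.141, -0.001, 0.002]
ft_force: [0.7, 0.2, 0.4]
opening: 0.632
grip_force: 0.0
```

Emit:
arm_command:
  deltas:
    - {"dx":0,"dy":0,"dz":-0.03,"yaw":0}
    - {"dx":0,"dy":0,"dz":-0.03,"yaw":0}
    - {"dx":0,"dy":0,"dz":-0.03,"yaw":0}
    - {"dx":0,"dy":0,"dz":-0.02,"yaw":0}
    - {"dx":0,"dy":0,"dz":-0.01,"yaw":0}
    - {"dx":0,"dy":0,"dz":-0.006,"yaw":0}
    - {"dx":0,"dy":0,"dz":0,"yaw":0}
    - {"dx":0,"dy":0,"dz":0,"yaw":0}
  gripper: 0.075

```text
t: 8.8
eef_pos: [447.8, 8.7, 24.7]
tcp_rot: [3.141, -0.001, 0.001]
ft_force: [-1.0, 0.8, -0.2]
opening: 0.788
grip_force: 0.0
```

Emit:
arm_command:
  deltas:
    - {"dx":0,"dy":0,"dz":0,"yaw":0}
    - {"dx":0,"dy":0,"dz":0,"yaw":0}
    - {"dx":0,"dy":0,"dz":0,"yaw":0}
    - {"dx":0,"dy":0,"dz":0,"yaw":0}
    - {"dx":0,"dy":0,"dz":0,"yaw":0}
    - {"dx":0,"dy":0,"dz":0,"yaw":0}
    - {"dx":0,"dy":0,"dz":0,"yaw":0}
    - {"dx":0,"dy":0,"dz":0,"yaw":0}
  gripper: 0.03

```text
t: 9.6
eef_pos: [447.4, 8.9, 24.3]
tcp_rot: [3.141, -0.0, 0.001]
ft_force: [-0.9, -0.0, 5.7]
opening: 0.435
grip_force: 30.0
```

Emit:
arm_command:
  deltas:
    - {"dx":0,"dy":0,"dz":0.02,"yaw":0}
    - {"dx":0,"dy":0,"dz":0.04,"yaw":0}
    - {"dx":0,"dy":0,"dz":0.046,"yaw":0}
    - {"dx":0.0187,"dy":-0.0234,"dz":0,"yaw":0}
    - {"dx":0.0187,"dy":-0.0234,"dz":0,"yaw":0}
    - {"dx":0.0187,"dy":-0.0234,"dz":0,"yaw":0}
    - {"dx":0.0187,"dy":-0.0234,"dz":0,"yaw":0}
    - {"dx":0.0187,"dy":-0.0234,"dz":0,"yaw":0}
    - {"dx":0.0187,"dy":-0.0234,"dz":0,"yaw":0}
    - {"dx":0.0187,"dy":-0.0234,"dz":0,"yaw":0}
    - {"dx":0.0187,"dy":-0.0234,"dz":0,"yaw":0}
    - {"dx":0,"dy":0,"dz":0,"yaw":0}
    - {"dx":0,"dy":0,"dz":0,"yaw":0}

```text
t: 10.9
eef_pos: [596.3, -178.3, 129.3]
tcp_rot: [-3.141, 0.002, -0.0]
ft_force: [-1.5, 0.8, -2.2]
opening: 0.438
grip_force: 30.0
```

Emit:
arm_command:
  deltas:
    - {"dx":0,"dy":0,"dz":-0.03,"yaw":0}
    - {"dx":0,"dy":0,"dz":-0.03,"yaw":0}
    - {"dx":0,"dy":0,"dz":-0.025,"yaw":0}
    - {"dx":0,"dy":0,"dz":-0.01,"yaw":0}
    - {"dx":0,"dy":0,"dz":-0.004,"yaw":0}
    - {"dx":0,"dy":0,"dz":-0.002,"yaw":0}
    - {"dx":0,"dy":0,"dz":0,"yaw":0}
    - {"dx":0,"dy":0,"dz":0,"yaw":0}
    - {"dx":0,"dy":0,"dz":0,"yaw":0}

```text
t: 11.8
eef_pos: [597.2, -178.5, 29.9]
tcp_rot: [3.141, -0.001, 0.001]
ft_force: [-1.0, -1.4, -1.1]
opening: 0.434
grip_force: 30.0
```

Emit:
arm_command:
  deltas:
    - {"dx":0,"dy":0,"dz":-0.001,"yaw":0}
    - {"dx":0,"dy":0,"dz":-0.0005,"yaw":0}
    - {"dx":0,"dy":0,"dz":0,"yaw":0}
    - {"dx":0,"dy":0,"dz":0,"yaw":0}

```text
t: 12.2
eef_pos: [597.1, -178.4, 28.3]
tcp_rot: [3.141, -0.001, 0.001]
ft_force: [-1.2, 0.6, 5.5]
opening: 0.437
grip_force: 30.0
```

Emit:
arm_command:
  deltas:
    - {"dx":0,"dy":0,"dz":0,"yaw":0}
    - {"dx":0,"dy":0,"dz":0,"yaw":0}
    - {"dx":0,"dy":0,"dz":0,"yaw":0}
    - {"dx":0,"dy":0,"dz":0,"yaw":0}
    - {"dx":0,"dy":0,"dz":0,"yaw":0}
    - {"dx":0,"dy":0,"dz":0,"yaw":0}
    - {"dx":0,"dy":0,"dz":0.03,"yaw":0}
    - {"dx":0,"dy":0,"dz":0.045,"yaw":0}
    - {"dx":0,"dy":0,"dz":0.045,"yaw":0}
    - {"dx":-0.0204,"dy":0.0076,"dz":0,"yaw":-4.06}
    - {"dx":-0.0204,"dy":0.0076,"dz":0,"yaw":-4.06}
    - {"dx":-0.0204,"dy":0.0076,"dz":0,"yaw":-4.06}
    - {"dx":-0.0204,"dy":0.0076,"dz":0,"yaw":-4.06}
    - {"dx":-0.0204,"dy":0.0076,"dz":0,"yaw":-4.06}
    - {"dx":-0.0204,"dy":0.0076,"dz":0,"yaw":-4.06}
    - {"dx":-0.0204,"dy":0.0076,"dz":0,"yaw":-4.06}
    - {"dx":-0.0204,"dy":0.0076,"dz":0,"yaw":-4.06}
    - {"dx":0,"dy":0,"dz":0,"yaw":0}
    - {"dx":0,"dy":0,"dz":0,"yaw":0}
  gripper: 0.064

```text
t: 14.1
eef_pos: [434.3, -117.8, 148.0]
tcp_rot: [-3.142, -0.001, -0.565]
ft_force: [1.3, -0.0, 0.0]
opening: 0.676
grip_force: 0.0
```

```bash
python3 - <<'E'
from h import *
c=cam("top"); save(c,"top1",(90,300,150,430),2.8)
E
```

```text
(no output)
```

View pics/top1.png

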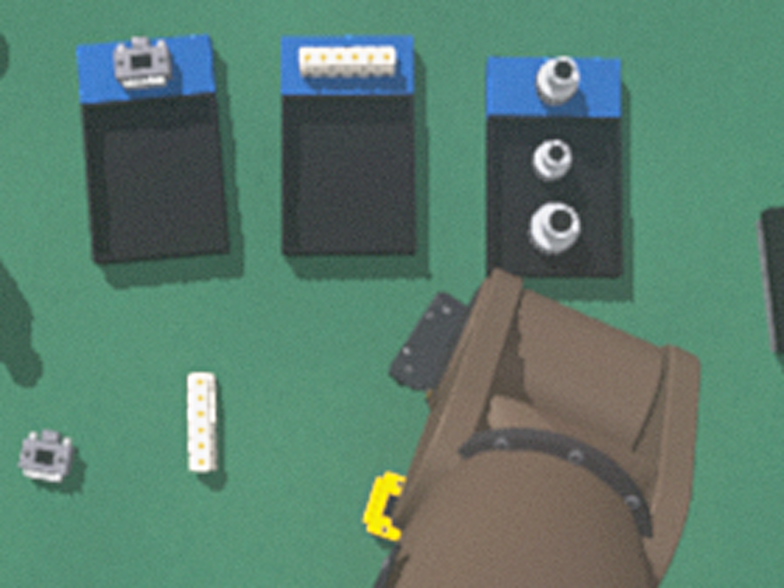

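Both shells stand in their tray at crop (552,158) and (556,228), clear of the walls. The gripper is over the large hood.

Emit:
arm_command:
  deltas:
    - {"dx":0,"dy":0,"dz":-0.02,"yaw":0}
    - {"dx":0,"dy":0,"dz":-0.02,"yaw":0}
    - {"dx":0,"dy":0,"dz":-0.03,"yaw":0}
    - {"dx":0,"dy":0,"dz":-0.03,"yaw":0}
    - {"dx":0,"dy":0,"dz":-0.017,"yaw":0}
    - {"dx":0,"dy":0,"dz":-0.008,"yaw":0}
    - {"dx":0,"dy":0,"dz":0,"yaw":0}
    - {"dx":0,"dy":0,"dz":0,"yaw":0}
  gripper: 0.078

```text
t: 14.95
eef_pos: [434.2, -117.8, 23.1]
tcp_rot: [-3.142, -0.001, -0.566]
ft_force: [0.5, -0.5, -0.3]
opening: 0.822
grip_force: 0.0
```

Emit:
arm_command:
  deltas:
    - {"dx":0,"dy":0,"dz":0,"yaw":0}
    - {"dx":0,"dy":0,"dz":0,"yaw":0}
    - {"dx":0,"dy":0,"dz":0,"yaw":0}
    - {"dx":0,"dy":0,"dz":0,"yaw":0}
    - {"dx":0,"dy":0,"dz":0,"yaw":0}
    - {"dx":0,"dy":0,"dz":0,"yaw":0}
    - {"dx":0,"dy":0,"dz":0,"yaw":0}
    - {"dx":0,"dy":0,"dz":0,"yaw":0}
  gripper: 0.045

```text
t: 15.75
eef_pos: [433.9, -117.6, 23.1]
tcp_rot: [-3.142, -0.001, -0.566]
ft_force: [-1.4, 0.0, 6.9]
opening: 0.564
grip_force: 30.0
```

Emit:
arm_command:
  deltas:
    - {"dx":0,"dy":0,"dz":0.02,"yaw":0}
    - {"dx":0,"dy":0,"dz":0.04,"yaw":0}
    - {"dx":0,"dy":0,"dz":0.037,"yaw":0}
    - {"dx":0.0145,"dy":0.0245,"dz":0,"yaw":3.15}
    - {"dx":0.0145,"dy":0.0245,"dz":0,"yaw":3.15}
    - {"dx":0.0145,"dy":0.0245,"dz":0,"yaw":3.15}
    - {"dx":0.0145,"dy":0.0245,"dz":0,"yaw":3.15}
    - {"dx":0.0145,"dy":0.0245,"dz":0,"yaw":3.15}
    - {"dx":0.0145,"dy":0.0245,"dz":0,"yaw":3.15}
    - {"dx":0.0145,"dy":0.0245,"dz":0,"yaw":3.15}
    - {"dx":0.0145,"dy":0.0245,"dz":0,"yaw":3.15}
    - {"dx":0.0145,"dy":0.0245,"dz":0,"yaw":3.15}
    - {"dx":0.0145,"dy":0.0245,"dz":0,"yaw":3.15}
    - {"dx":0.0145,"dy":0.0245,"dz":0,"yaw":3.15}
    - {"dx":0.0145,"dy":0.0245,"dz":0,"yaw":3.15}
    - {"dx":0,"dy":0,"dz":0,"yaw":0}
    - {"dx":0,"dy":0,"dz":0,"yaw":0}

```text
t: 17.45
eef_pos: [607.2, 176.6, 119.2]
tcp_rot: [3.141, 0.001, 0.094]
ft_force: [-0.7, -0.4, 0.5]
opening: 0.563
grip_force: 30.0
```

Emit:
arm_command:
  deltas:
    - {"dx":0,"dy":0,"dz":-0.03,"yaw":0}
    - {"dx":0,"dy":0,"dz":-0.03,"yaw":0}
    - {"dx":0,"dy":0,"dz":-0.02,"yaw":0}
    - {"dx":0,"dy":0,"dz":-0.006,"yaw":0}
    - {"dx":0,"dy":0,"dz":-0.003,"yaw":0}
    - {"dx":0,"dy":0,"dz":-0.002,"yaw":0}
    - {"dx":0,"dy":0,"dz":0,"yaw":0}
    - {"dx":0,"dy":0,"dz":0,"yaw":0}
    - {"dx":0,"dy":0,"dz":0,"yaw":0}

```text
t: 18.35
eef_pos: [608.0, 176.5, 29.3]
tcp_rot: [3.142, -0.001, 0.094]
ft_force: [-0.7, -0.2, 0.1]
opening: 0.566
grip_force: 30.0
```

Emit:
arm_command:
  deltas:
    - {"dx":0,"dy":0,"dz":-0.001,"yaw":0}
    - {"dx":0,"dy":0,"dz":-0.0005,"yaw":0}
    - {"dx":0,"dy":0,"dz":0,"yaw":0}
    - {"dx":0,"dy":0,"dz":0,"yaw":0}

```text
t: 18.75
eef_pos: [607.7, 176.5, 27.2]
tcp_rot: [3.142, 0.0, 0.094]
ft_force: [0.1, -0.5, 0.4]
opening: 0.563
grip_force: 30.0
```

Emit:
arm_command:
  deltas:
    - {"dx":0,"dy":0,"dz":0,"yaw":0}
    - {"dx":0,"dy":0,"dz":0,"yaw":0}
    - {"dx":0,"dy":0,"dz":0,"yaw":0}
    - {"dx":0,"dy":0,"dz":0,"yaw":0}
    - {"dx":0,"dy":0,"dz":0,"yaw":0}
    - {"dx":0,"dy":0,"dz":0.03,"yaw":0}
    - {"dx":0,"dy":0,"dz":0.045,"yaw":0}
    - {"dx":0,"dy":0,"dz":0.045,"yaw":0}
    - {"dx":-0.0238,"dy":0.0102,"dz":0,"yaw":-1.77}
    - {"dx":-0.0238,"dy":0.0102,"dz":0,"yaw":-1.77}
    - {"dx":-0.0238,"dy":0.0102,"dz":0,"yaw":-1.77}
    - {"dx":-0.0238,"dy":0.0102,"dz":0,"yaw":-1.77}
    - {"dx":-0.0238,"dy":0.0102,"dz":0,"yaw":-1.77}
    - {"dx":-0.0238,"dy":0.0102,"dz":0,"yaw":-1.77}
    - {"dx":-0.0238,"dy":0.0102,"dz":0,"yaw":-1.77}
    - {"dx":-0.0238,"dy":0.0102,"dz":0,"yaw":-1.77}
    - {"dx":-0.0238,"dy":0.0102,"dz":0,"yaw":-1.77}
    - {"dx":0,"dy":0,"dz":0,"yaw":0}
    - {"dx":0,"dy":0,"dz":0,"yaw":0}
  gripper: 0.067

```text
t: 20.65
eef_pos: [393.8, 268.5, 147.5]
tcp_rot: [-3.141, -0.001, -0.183]
ft_force: [0.3, -0.1, 0.0]
opening: 0.706
grip_force: 0.0
```

Emit:
arm_command:
  deltas:
    - {"dx":0,"dy":0,"dz":-0.03,"yaw":0}
    - {"dx":0,"dy":0,"dz":-0.03,"yaw":0}
    - {"dx":0,"dy":0,"dz":-0.03,"yaw":0}
    - {"dx":0,"dy":0,"dz":-0.02,"yaw":0}
    - {"dx":0,"dy":0,"dz":-0.008,"yaw":0}
    - {"dx":0,"dy":0,"dz":-0.006,"yaw":0}
    - {"dx":0,"dy":0,"dz":0,"yaw":0}
    - {"dx":0,"dy":0,"dz":0,"yaw":0}

```text
t: 21.45
eef_pos: [394.0, 268.4, 23.8]
tcp_rot: [-3.141, -0.001, -0.184]
ft_force: [0.5, 0.7, 0.2]
opening: 0.704
grip_force: 0.0
```

Emit:
arm_command:
  deltas:
    - {"dx":0,"dy":0,"dz":-0.0015,"yaw":0}
    - {"dx":0,"dy":0,"dz":0,"yaw":0}
    - {"dx":0,"dy":0,"dz":0,"yaw":0}

```text
t: 21.75
eef_pos: [393.6, 268.4, 22.0]
tcp_rot: [-3.141, -0.001, -0.184]
ft_force: [-0.5, 0.0, -0.1]
opening: 0.707
grip_force: 0.0
```

Emit:
arm_command:
  deltas:
    - {"dx":0,"dy":0,"dz":0,"yaw":0}
    - {"dx":0,"dy":0,"dz":0,"yaw":0}
    - {"dx":0,"dy":0,"dz":0,"yaw":0}
    - {"dx":0,"dy":0,"dz":0,"yaw":0}
    - {"dx":0,"dy":0,"dz":0,"yaw":0}
    - {"dx":0,"dy":0,"dz":0,"yaw":0}
    - {"dx":0,"dy":0,"dz":0,"yaw":0}
    - {"dx":0,"dy":0,"dz":0,"yaw":0}
  gripper: 0.033

```text
t: 22.55
eef_pos: [393.5, 268.3, 21.7]
tcp_rot: [3.142, -0.0, -0.184]
ft_force: [-1.4, -0.2, -0.1]
opening: 0.441
grip_force: 30.0
```

Emit:
arm_command:
  deltas:
    - {"dx":0,"dy":0,"dz":0.02,"yaw":0}
    - {"dx":0,"dy":0,"dz":0.04,"yaw":0}
    - {"dx":0,"dy":0,"dz":0.038,"yaw":0}
    - {"dx":0.0254,"dy":-0.0078,"dz":0,"yaw":1.45}
    - {"dx":0.0254,"dy":-0.0078,"dz":0,"yaw":1.45}
    - {"dx":0.0254,"dy":-0.0078,"dz":0,"yaw":1.45}
    - {"dx":0.0254,"dy":-0.0078,"dz":0,"yaw":1.45}
    - {"dx":0.0254,"dy":-0.0078,"dz":0,"yaw":1.45}
    - {"dx":0.0254,"dy":-0.0078,"dz":0,"yaw":1.45}
    - {"dx":0.0254,"dy":-0.0078,"dz":0,"yaw":1.45}
    - {"dx":0.0254,"dy":-0.0078,"dz":0,"yaw":1.45}
    - {"dx":0.0254,"dy":-0.0078,"dz":0,"yaw":1.45}
    - {"dx":0.0254,"dy":-0.0078,"dz":0,"yaw":1.45}
    - {"dx":0.0254,"dy":-0.0078,"dz":0,"yaw":1.45}
    - {"dx":0,"dy":0,"dz":0,"yaw":0}
    - {"dx":0,"dy":0,"dz":0,"yaw":0}

```text
t: 24.15
eef_pos: [672.4, 182.3, 118.9]
tcp_rot: [3.141, 0.001, 0.093]
ft_force: [-0.1, -0.5, -1.0]
opening: 0.438
grip_force: 30.0
```

Emit:
arm_command:
  deltas:
    - {"dx":0,"dy":0,"dz":-0.03,"yaw":0}
    - {"dx":0,"dy":0,"dz":-0.03,"yaw":0}
    - {"dx":0,"dy":0,"dz":-0.02,"yaw":0}
    - {"dx":0,"dy":0,"dz":-0.006,"yaw":0}
    - {"dx":0,"dy":0,"dz":-0.004,"yaw":0}
    - {"dx":0,"dy":0,"dz":-0.002,"yaw":0}
    - {"dx":0,"dy":0,"dz":0,"yaw":0}
    - {"dx":0,"dy":0,"dz":0,"yaw":0}
    - {"dx":0,"dy":0,"dz":0,"yaw":0}

```text
t: 25.05
eef_pos: [673.1, 182.5, 28.4]
tcp_rot: [3.142, -0.001, 0.094]
ft_force: [0.0, -0.5, -0.5]
opening: 0.44
grip_force: 30.0
```

Emit:
arm_command:
  deltas:
    - {"dx":0,"dy":0,"dz":-0.001,"yaw":0}
    - {"dx":0,"dy":0,"dz":-0.001,"yaw":0}
    - {"dx":0,"dy":0,"dz":0,"yaw":0}
    - {"dx":0,"dy":0,"dz":0,"yaw":0}

```text
t: 25.45
eef_pos: [673.0, 182.5, 25.8]
tcp_rot: [3.142, -0.0, 0.094]
ft_force: [-0.6, 0.5, 0.2]
opening: 0.437
grip_force: 30.0
```

Emit:
arm_command:
  deltas:
    - {"dx":0,"dy":0,"dz":0,"yaw":0}
    - {"dx":0,"dy":0,"dz":0,"yaw":0}
    - {"dx":0,"dy":0,"dz":0,"yaw":0}
    - {"dx":0,"dy":0,"dz":0,"yaw":0}
    - {"dx":0,"dy":0,"dz":0,"yaw":0}
    - {"dx":0,"dy":0,"dz":0.03,"yaw":0}
    - {"dx":0,"dy":0,"dz":0.045,"yaw":0}
    - {"dx":0,"dy":0,"dz":0.045,"yaw":0}
    - {"dx":-0.0277,"dy":-0.0056,"dz":0,"yaw":-0.38}
    - {"dx":-0.0277,"dy":-0.0056,"dz":0,"yaw":-0.38}
    - {"dx":-0.0277,"dy":-0.0056,"dz":0,"yaw":-0.38}
    - {"dx":-0.0277,"dy":-0.0056,"dz":0,"yaw":-0.38}
    - {"dx":-0.0277,"dy":-0.0056,"dz":0,"yaw":-0.38}
    - {"dx":-0.0277,"dy":-0.0056,"dz":0,"yaw":-0.38}
    - {"dx":-0.0277,"dy":-0.0056,"dz":0,"yaw":-0.38}
    - {"dx":-0.0277,"dy":-0.0056,"dz":0,"yaw":-0.38}
    - {"dx":-0.0277,"dy":-0.0056,"dz":0,"yaw":-0.38}
    - {"dx":0,"dy":0,"dz":0,"yaw":0}
    - {"dx":0,"dy":0,"dz":0,"yaw":0}
  gripper: 0.058

```text
t: 27.35
eef_pos: [424.1, 132.2, 146.1]
tcp_rot: [-3.142, -0.001, 0.034]
ft_force: [-0.1, -0.7, -0.3]
opening: 0.607
grip_force: 0.0
```

Emit:
arm_command:
  deltas:
    - {"dx":0,"dy":0,"dz":-0.03,"yaw":0}
    - {"dx":0,"dy":0,"dz":-0.03,"yaw":0}
    - {"dx":0,"dy":0,"dz":-0.03,"yaw":0}
    - {"dx":0,"dy":0,"dz":-0.02,"yaw":0}
    - {"dx":0,"dy":0,"dz":-0.008,"yaw":0}
    - {"dx":0,"dy":0,"dz":-0.006,"yaw":0}
    - {"dx":0,"dy":0,"dz":0,"yaw":0}
    - {"dx":0,"dy":0,"dz":0,"yaw":0}

```text
t: 28.15
eef_pos: [424.1, 132.2, 22.3]
tcp_rot: [-3.142, -0.001, 0.034]
ft_force: [0.0, 0.7, -0.2]
opening: 0.608
grip_force: 0.0
```

Emit:
arm_command:
  deltas:
    - {"dx":0,"dy":0,"dz":-0.0005,"yaw":0}
    - {"dx":0,"dy":0,"dz":0,"yaw":0}
    - {"dx":0,"dy":0,"dz":0,"yaw":0}
    - {"dx":0,"dy":0,"dz":0,"yaw":0}
    - {"dx":0,"dy":0,"dz":0,"yaw":0}
    - {"dx":0,"dy":0,"dz":0,"yaw":0}
    - {"dx":0,"dy":0,"dz":0,"yaw":0}
    - {"dx":0,"dy":0,"dz":0,"yaw":0}
    - {"dx":0,"dy":0,"dz":0,"yaw":0}
    - {"dx":0,"dy":0,"dz":0,"yaw":0}
  gripper: 0.012

```text
t: 29.15
eef_pos: [423.6, 132.1, 21.2]
tcp_rot: [3.142, -0.0, 0.034]
ft_force: [-0.1, -0.1, 4.8]
opening: 0.232
grip_force: 30.0
```

Emit:
arm_command:
  deltas:
    - {"dx":0,"dy":0,"dz":0.02,"yaw":0}
    - {"dx":0,"dy":0,"dz":0.04,"yaw":0}
    - {"dx":0,"dy":0,"dz":0.038,"yaw":0}
    - {"dx":0.0279,"dy":-0.0159,"dz":0,"yaw":-0.12}
    - {"dx":0.0279,"dy":-0.0159,"dz":0,"yaw":-0.12}
    - {"dx":0.0279,"dy":-0.0159,"dz":0,"yaw":-0.12}
    - {"dx":0.0279,"dy":-0.0159,"dz":0,"yaw":-0.12}
    - {"dx":0.0279,"dy":-0.0159,"dz":0,"yaw":-0.12}
    - {"dx":0.0279,"dy":-0.0159,"dz":0,"yaw":-0.12}
    - {"dx":0.0279,"dy":-0.0159,"dz":0,"yaw":-0.12}
    - {"dx":0.0279,"dy":-0.0159,"dz":0,"yaw":-0.12}
    - {"dx":0,"dy":0,"dz":0,"yaw":0}
    - {"dx":0,"dy":0,"dz":0,"yaw":0}

```text
t: 30.45
eef_pos: [646.4, 4.6, 118.2]
tcp_rot: [-3.141, 0.002, 0.017]
ft_force: [-0.7, 0.4, -0.9]
opening: 0.228
grip_force: 30.0
```

Emit:
arm_command:
  deltas:
    - {"dx":0,"dy":0,"dz":-0.03,"yaw":0}
    - {"dx":0,"dy":0,"dz":-0.03,"yaw":0}
    - {"dx":0,"dy":0,"dz":-0.02,"yaw":0}
    - {"dx":0,"dy":0,"dz":-0.006,"yaw":0}
    - {"dx":0,"dy":0,"dz":-0.003,"yaw":0}
    - {"dx":0,"dy":0,"dz":-0.002,"yaw":0}
    - {"dx":0,"dy":0,"dz":0,"yaw":0}
    - {"dx":0,"dy":0,"dz":0,"yaw":0}
    - {"dx":0,"dy":0,"dz":0,"yaw":0}

```text
t: 31.35
eef_pos: [647.0, 4.9, 28.8]
tcp_rot: [3.141, -0.001, 0.018]
ft_force: [0.1, -0.2, -0.7]
opening: 0.232
grip_force: 30.0
```

Emit:
arm_command:
  deltas:
    - {"dx":0,"dy":0,"dz":-0.0015,"yaw":0}
    - {"dx":0,"dy":0,"dz":-0.0012,"yaw":0}
    - {"dx":0,"dy":0,"dz":0,"yaw":0}
    - {"dx":0,"dy":0,"dz":0,"yaw":0}

```text
t: 31.75
eef_pos: [646.8, 4.9, 25.4]
tcp_rot: [3.142, 0.0, 0.017]
ft_force: [0.4, 0.1, -0.5]
opening: 0.231
grip_force: 30.0
```

Emit:
arm_command:
  deltas:
    - {"dx":0,"dy":0,"dz":0,"yaw":0}
    - {"dx":0,"dy":0,"dz":0,"yaw":0}
    - {"dx":0,"dy":0,"dz":0,"yaw":0}
    - {"dx":0,"dy":0,"dz":0,"yaw":0}
    - {"dx":0,"dy":0,"dz":0,"yaw":0}
    - {"dx":0,"dy":0,"dz":0.03,"yaw":0}
    - {"dx":0,"dy":0,"dz":0.045,"yaw":0}
    - {"dx":0,"dy":0,"dz":0.045,"yaw":0}
    - {"dx":0,"dy":0,"dz":0.045,"yaw":0}
    - {"dx":-0.03,"dy":-0.03,"dz":0,"yaw":0}
    - {"dx":-0.03,"dy":-0.03,"dz":0,"yaw":0}
    - {"dx":-0.03,"dy":-0.03,"dz":0,"yaw":0}
    - {"dx":-0.03,"dy":-0.03,"dz":0,"yaw":0}
    - {"dx":-0.03,"dy":-0.03,"dz":0,"yaw":0}
    - {"dx":-0.03,"dy":-0.03,"dz":0,"yaw":0}
    - {"dx":-0.03,"dy":-0.03,"dz":0,"yaw":0}
    - {"dx":-0.03,"dy":-0.03,"dz":0,"yaw":0}
    - {"dx":0,"dy":0,"dz":0,"yaw":0}
    - {"dx":0,"dy":0,"dz":0,"yaw":0}
  gripper: 0.048

```text
t: 33.65
eef_pos: [406.5, -235.7, 190.7]
tcp_rot: [3.141, -0.0, 0.015]
ft_force: [-0.2, 0.3, -0.6]
opening: 0.508
grip_force: 0.0
```

```bash
python3 - <<'E'
from h import *
c=cam("top"); save(c,"top2",(90,300,130,410),2.8)
W=cloud(c)
for n,x,y in(("hl",608,176),("hs",673,182),("st",647,5),("sl",597,-178),("ss",660,-178)):
    m=(np.hypot(W[...,0]-x,W[...,1]-y)<9); print(n,np.nanpercentile(W[m][:,2],[10,50,95]).round(1))
c=cam("side"); save(c,"side2",(120,340,100,400),2.6)
E
```

```text
hl [20.2 22.3 24.9]
hs [18.3 20.3 24.1]
st [17.6 21.2 24.7]
sl [52.9 54.7 57.9]
ss [39.7 43.1 46. ]
```

View pics/top2.png

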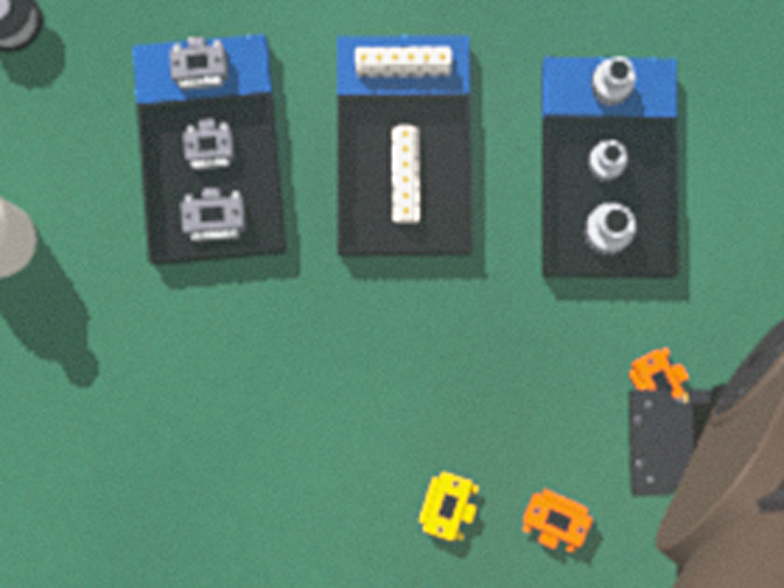

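View pics/side2.png

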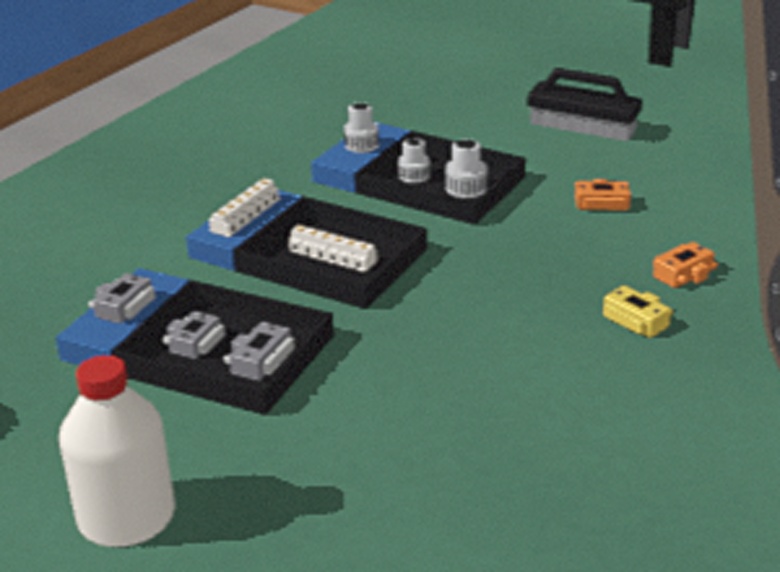

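Both views show every part in its own tray and separate from the walls: hoods at top-crop (207,145) and (212,215), strip at (405,172), shells at (608,158) and (611,228). The bottle, brush and decoys have not moved. I'm handing the job in.

```bash
python3 -c "from cell import job_done; print(job_done())"
```

```text
the job is handed in; nothing more can be done
None
```

All five parts are in their matching trays, right way up and clear of each other and the walls, and the job was handed in at about 34 s of robot time.

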